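Clip the temperature sensor onto the water bath

ROBOT

A 7-joint arm with a two-finger parallel gripper is mounted at the origin on the work surface. World frame = base frame: x ahead of the robot, y to its left, z up, the work surface at z = 0. Lengths are in m, angles in rad, forces in N, time in s.
With the tool pointing down it reaches from about 0.35 to 0.9 m from the base axis. Payload 8.1 kg.
Tool frame: the origin (TCP) lies at the centre of the arm's flange, where the gripper is bolted on; the fingertips stand 178 mm ahead of it and the grasp point (between the pads) lies 159 mm ahead of it; z points along the fingers, y is the direction in which the jaws open and shut (so a half turn about z gives the same grasp; the last joint's range is limited). The gripper opens to 92 mm and grips with 3 to 60 N. Pads are 19 mm wide; open, the fingers measure 130 mm over their backs; the gripper's body (75 mm by 190 mm) begins 47 mm behind the grasp point.
Start: joints at [1.242, 0.434, 0.025, 1.573, -0.012, 1.134, -0.075], TCP at [0.14, -0.609, 0.405] pointing down, gripper open.
Joint ranges: [-2.62, 2.62], [-0.44, 2.09], [-1.27, 1.32], [0.08, 2.57], [-1.32, 4.46], [0.12, 2], [-2.74, 2.74]. Speed limits (rad/s): [2.22, 2.22, 3.01, 3.01, 3.14, 3.14, 3.14].

INTERFACE

Orientations are given as a rotation vector (axis times angle).
In Python, from cell import arm gives the robot as it stands. The module is installed in compiled form; this text tells all that it offers.
- The arm moves only by the tool move_arm, never from a script. Its argument "steps" is a list of rows, each a list of 4 numbers: the shift along the tool's x, y, z in mm, then the turn about the tool's z in rad. In form: [[x, y, z, twist], ...]. A call has 1 to 20 rows; each row is the pose to reach, as a shift and turn from the pose commanded when the call began, along the tool's axes at that moment; what a row does not reach only later rows make up. A row lasts 1/8 s, in which the tool goes at most 62.5 mm and 10.7 degrees, less where a joint would pass 70% of its speed; a pose out of reach is approached as far as the arm can. A call with a gripper value outside its range is refused whole. "grip" is the finger opening in mm, from 0 to 91.8, set as the call begins (left out, the last holds). The fingers move at their own pace and stop on an object; "grip_force" is the grip in N (left out, the last holds). Time passes only in rows, so rows that repeat a pose let the fingers close. It gives the time, the measured TCP pose, the force and the opening at its end, in the units of the state.
- arm.observe(): the state, without advancing time (a new reading comes with each control period).
- arm.get_image(name): name is "scene" or "top"; returns the picture (400x640x3 uint8, red, green, blue); there is no depth.
- arm.camera_info(name): a dict with "mtx" (3x3 intrinsics, pixels), "pose" (4x4, takes a point from camera to world coordinates). Camera axes: x right, y down, z forward; pixel columns grow to the right and rows downward; lengths in m; the calibration is good to about 2 mm. A picture is of the moment at which its call begins. camera_info takes no time and is no camera call.
- arm.sign_off(): hands the job in, once; it reports no verdict.
The state is a dict: "clock": time; "joints": joint angles; "dq": joint speeds; "joint_efforts": joint torques, N m; "position": TCP position; "ee_rot": TCP orientation; "force": force on the tool from outside, world axes, zero at the start; "ft_torque": the same for the moment, N m; "width": opening from 0.0 (shut) to 1.0 (fully open).
Only numpy, scipy, OpenCV 4.12 (cv2) and the standard library are available. Lean on these libraries where they do the work, as an engineer would, in place of code of your own. Each camera call takes 0.05 s, during which the arm holds its last target.

TASK

Take the large sprung clip that carries the steel temperature probe, squeeze it open, and release it onto the wall of the steel water bath nearest the robot, near the middle of that wall. The clip must end upright and square on the wall, with its jaws well down over the rim on both sides of the wall and the probe hanging inside the bath. Leave the small plain clip where it stands.

Things in the scene. Friction and masses are not known exactly. Their poses are not given: they have to be found in the camera images.
- sensor_clip: Large grey plastic sprung clip, 90 g, 91 mm tall, standing jaws down, wings up; two halves on a steel pin (along y, 51 mm up). Origin: centre of its underside, between the shut jaws; z up; x is the opening direction, towards the half with the probe (away from the robot within 30 deg). Jaws 40 mm wide, take an edge 40 mm deep, foot lips 16 mm out. The frame is that of the half without probe.
- clip_wings (a point): Squeeze point: midway between the wings, 75 mm above the clip's origin. Wings 32 mm wide along y, 54 to 91 mm up, splayed: 42 mm over their tops at rest. Squeezed along x (12 N), they come to a firm stop with outer faces parallel, about 17 mm apart, jaw tips 29 mm apart and feet 2 mm higher. Let go, the spring shuts the jaws (4 N).
- probe_tip (a point): Lower end of the steel probe, an upright rod 8 mm thick, 48 mm long, with a black cap on top (60 mm up), fixed to the clip's +x half beside the jaw: 9 mm along x and 31 mm along y from the clip's origin, 4 mm above the table while the clip is shut.
- bath_rim (a point): Middle of the top edge of the near wall of the bath, a fixed open steel tank 200 mm deep, 260 mm wide (along y), 120 mm high, walls 6 mm thick. x points level across the wall into the bath (away from the robot within 15 deg), y along the wall, z up. A tube rack stands inside, 130 mm beyond this wall; a white control head on the far wall.
- small_clip: A similar but smaller plain clip without a probe, 60 mm tall, jaws 26 mm wide, standing upright; origin at the centre of its underside, x its opening direction. To be left alone.
There are look-alikes about, which are no part of the job. Leave any green look-alike of the sensor_clip alone.

How it is judged:
On the way:
1. the sensor clip is lifted, its underside over 100 mm above the table (height (world z) of sensor_clip above 0.1 m), for 0.1 s.
At the end, for the whole second after the job is handed in: Sensor clip on the near wall: origin 15 mm outside to 12 mm inside its middle plane, within 60 mm of its middle, underside 12 to 60 mm below the rim; upright and square within 14 deg; probe tip over 4 mm inside the wall's middle plane; at rest, released; small clip within 30 mm of its start (x of sensor_clip in the frame of bath_rim between -0.015 and 0.012 m and y of sensor_clip in the frame of bath_rim between -0.06 and 0.06 m and z of sensor_clip in the frame of bath_rim between -0.06 and -0.012 m and x of probe_tip in the frame of bath_rim above 0.004 m and angle between sensor_clip's own z axis and vertical below 0.25 rad and angle between the x axis of sensor_clip and the x axis of bath_rim, either way round below 0.25 rad and linear speed of sensor_clip below 0.02 m/s and contact force between sensor_clip and the fingers below 0.1 N and distance of small_clip from where it was at the start of the episode below 0.03 m); the robot touches nothing.
It fails at once if the small clip is moved by more than 30 mm (distance of small_clip from where it was at the start of the episode above 0.03 m).
It also fails if it takes over 37 s, if anything falls off the work surface, if the arm or the gripper's body presses on something with over 40 N, if the wrist force passes 120 N, or if a joint passes its speed limit or range.

## Working session

There is one attempt and no reset: what is moved stays moved. The work goes in short steps, Python scripts to look and compute and a tool call to move; the robot and the scene stay as the last step left them, time stands still between calls to the robot, and variables do not carry over. Pictures are saved under pics/ and viewed, and the job is handed in when it is done.

Besides the shell and the picture viewer there is one more tool, called after "Emit:" by a JSON object that holds its "name" and its "arguments", one argument or row to a line. move_arm: Moves the arm, as the interface text tells. Its arguments: {"type":"object","properties":{"steps":{"type":"array"},"grip":{"type":"number"},"grip_force":{"type":"number"}},"required":["steps"]}

```bash
mkdir -p pics; python3 - <<'E'
from cell import arm
import cv2,numpy as np
np.set_printoptions(precision=4,suppress=True)
for n in("scene","top"):
    cv2.imwrite(f"pics/{n}0.png",arm.get_image(n)[:,:,::-1])
    i=arm.camera_info(n);print(np.array(i["mtx"]),np.array(i["pose"]))
print(arm.observe())
E
```

```text
[[410.8937   0.     315.2349]
 [  0.     410.8937 199.7233]
 [  0.       0.       1.    ]] [[ 0.9059  0.367  -0.2114  0.6804]
 [ 0.4235 -0.7963  0.432  -0.3811]
 [-0.0098 -0.4808 -0.8768  0.7214]
 [ 0.      0.      0.      1.    ]]
[[503.8163   0.     309.0971]
 [  0.     503.8163 200.134 ]
 [  0.       0.       1.    ]] [[-0.0252 -0.9954  0.0924  0.4553]
 [-0.9992  0.0279  0.0285 -0.0738]
 [-0.031  -0.0916 -0.9953  1.0028]
 [ 0.      0.      0.      1.    ]]
{'clock': 0.1, 'joints': array([ 1.2424,  0.4352,  0.025 ,  1.574 , -0.0116,  1.134 , -0.0751]), 'dq': array([-0.0005, -0.0026, -0.0002, -0.0032,  0.0001,  0.0001, -0.0012]), 'joint_efforts': array([  0.0023, -66.9129,   0.9876, -31.5147,  -0.0605,   0.0374,
        -0.    ]), 'position': array([ 0.1398, -0.6089,  0.404 ]), 'ee_rot': array([-3.1202, -0.3536,  0.0005]), 'force': array([-0.2057, -0.3559,  0.2238]), 'ft_torque': array([-0.0243, -0.0162,  0.0124]), 'width': 1.0004944517590026}
```

View pics/scene0.png

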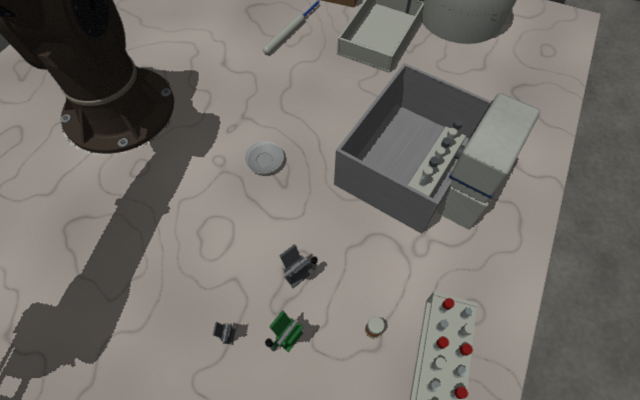

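View pics/top0.png

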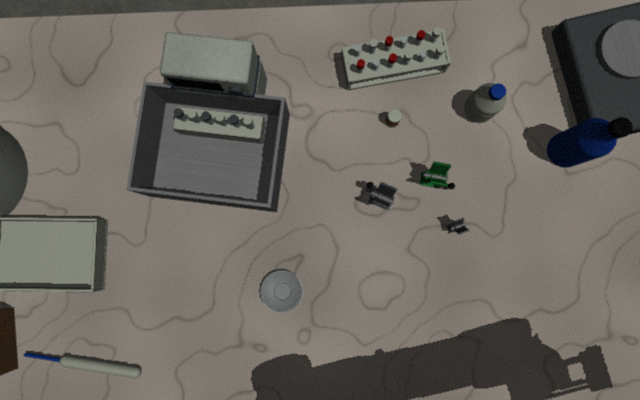

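Candidates: a grey clip at scene (297,264) / top (376,194); a green look-alike at scene (285,330) / top (434,175); a small grey clip at scene (225,332) / top (453,225). The first fits, being large, grey and carrying a black-capped probe. I'll confirm it in enlarged crops.

```bash
python3 - <<'E'
import cv2
s=cv2.imread("pics/scene0.png");t=cv2.imread("pics/top0.png")
def crop(im,x,y,w,h,k,n): cv2.imwrite(n,cv2.resize(im[y:y+h,x:x+w],None,fx=k,fy=k,interpolation=cv2.INTER_CUBIC))
crop(s,260,230,80,60,10,"pics/c1.png")
crop(t,340,165,80,60,10,"pics/c2.png")
crop(s,320,60,200,180,3.3,"pics/c3.png")
crop(t,120,70,180,150,4,"pics/c4.png")
E
```

```text
(no output)
```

View pics/c1.png

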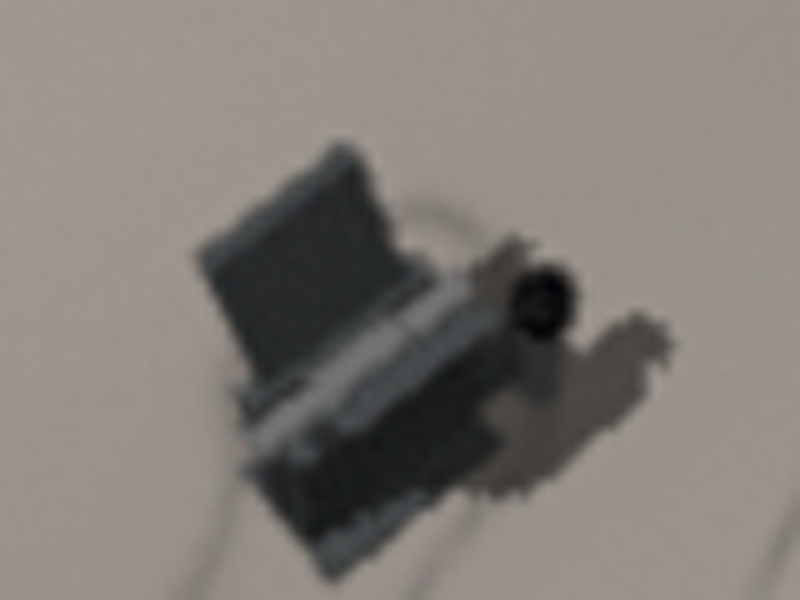

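View pics/c2.png

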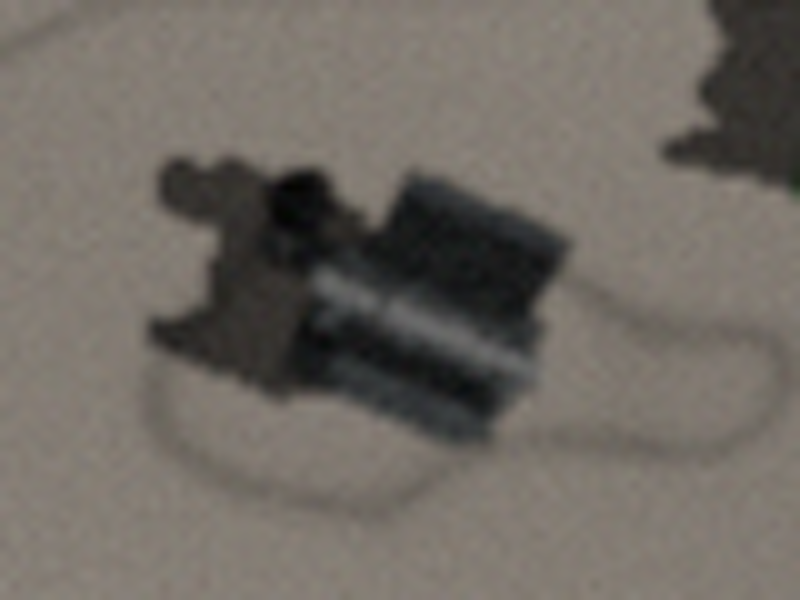

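View pics/c3.png

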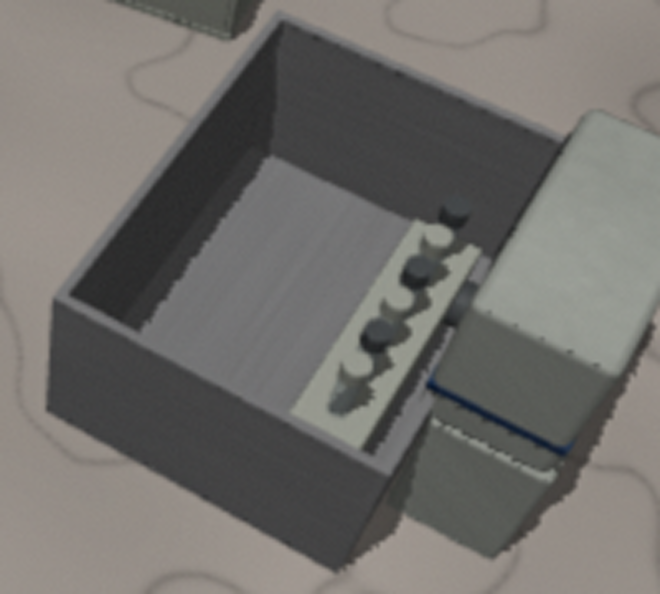

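View pics/c4.png

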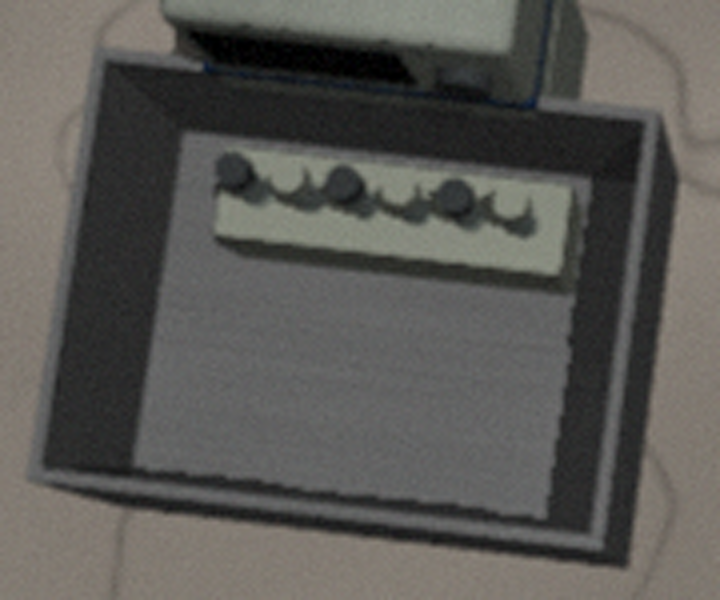

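The crops confirm it: grey, with a black cap at scene (314,260) / top (370,185) on the far (+x, +y) side. Next I'll fit the clip and rim poses.

```bash
cat > h.py <<'E'
from cell import arm
import numpy as np,cv2
from scipy.optimize import least_squares
from scipy.spatial.transform import Rotation as R
np.set_printoptions(precision=4,suppress=True)
CI={n:arm.camera_info(n) for n in("scene","top")}
def proj(n,P):
    T=np.linalg.inv(np.array(CI[n]["pose"]));p=np.atleast_2d(P)@T[:3,:3].T+T[:3,3]
    q=p@np.array(CI[n]["mtx"]).T;return q[:,:2]/q[:,2:]
def onz(n,uv,z):
    T=np.array(CI[n]["pose"]);d=T[:3,:3]@np.linalg.solve(np.array(CI[n]["mtx"]),[*uv,1])
    return T[:3,3]+d*(z-T[2,3])/d[2]
def cp(x0,y0,k,X,Y): return (x0+(X+.5)/k-.5,y0+(Y+.5)/k-.5)
def pose(p,L): # x,y,yaw
    c,s=np.cos(p[2]),np.sin(p[2]);L=np.array(L)
    return np.c_[p[0]+c*L[:,0]-s*L[:,1],p[1]+s*L[:,0]+c*L[:,1],L[:,2]]
def fit(obs,p0):
    f=lambda p:np.concatenate([(proj(n,pose(p,[l]))-uv).ravel() for n,l,uv in obs])
    r=least_squares(f,p0,loss="soft_l1");return r.x,f(r.x).reshape(-1,2)
E
python3 - <<'E'
from h import *
S=lambda X,Y:cp(260,230,10,X,Y)
T=lambda X,Y:cp(340,165,10,X,Y)
W=.021;h=.091
obs=[("scene",(-W,.016,h),S(345,145)),("scene",(-W,-.016,h),S(200,252)),("scene",(W,-.016,h),S(330,578)),
("scene",(.009,.031,.06),S(543,302)),
("top",(W,.016,h),T(415,175)),("top",(W,-.016,h),T(570,240)),("top",(-W,-.016,h),T(490,437)),("top",(.009,.031,.06),T(300,200))]
p,r=fit(obs,[.5,-.2,0]);print("clip",p,"deg",np.degrees(p[2]));print(r)
S=lambda X,Y:cp(320,60,3.3,X,Y);T=lambda X,Y:cp(120,70,4,X,Y)
print("corners",onz("scene",S(60,297),.12),onz("scene",S(282,15),.12),onz("scene",S(388,470),.12))
print(onz("top",T(35,480),.12),onz("top",T(604,550),.12),onz("top",T(660,110),.12),onz("top",T(97,50),.12))
obs=[("scene",(-.003,-.13,.12),S(60,297)),("scene",(-.003,.13,.12),S(282,15)),("scene",(.197,-.13,.12),S(388,470)),
("top",(-.003,.13,.12),T(35,480)),("top",(-.003,-.13,.12),T(604,550)),("top",(.197,-.13,.12),T(660,110)),("top",(.197,.13,.12),T(97,50))]
p,r=fit(obs,[.5,.1,0]);print("rim",p,"deg",np.degrees(p[2]));print(r)
o=arm.observe();M=R.from_rotvec(o["ee_rot"]).as_matrix();print(M,np.linalg.det(M))
E
```

```text
clip [ 0.5451 -0.1847 -0.4801] deg -27.50690129407
[[  1.0177   0.4242]
 [ -0.3464   0.8737]
 [  1.8122 -12.0243]
 [ -0.301   -0.2836]
 [  0.5561  -1.0016]
 [  1.0845   0.134 ]
 [ -0.8452   1.2253]
 [  0.2108   0.8867]]
corners [0.5289 0.0246 0.12  ] [0.5683 0.2762 0.12  ] [ 0.7211 -0.0041  0.12  ]
[0.5652 0.2735 0.12  ] [0.5268 0.0197 0.12  ] [ 0.7244 -0.0092  0.12  ] [0.7611 0.2465 0.12  ]
rim [ 0.5489  0.1485 -0.1511] deg -8.65624578903192
[[-2.2368  1.2501]
 [-1.0955 -0.8309]
 [ 0.7654  3.3482]
 [-2.2324 -0.0938]
 [-0.4408  0.3052]
 [ 0.2758  0.165 ]
 [-0.4541 -1.0776]]
[[ 0.9746  0.2238 -0.0005]
 [ 0.2238 -0.9746  0.0014]
 [-0.0002 -0.0015 -1.    ]] 1.0000000000000009
```

```bash
python3 - <<'E'
from h import *
S=lambda X,Y:cp(260,230,10,X,Y)
T=lambda X,Y:cp(340,165,10,X,Y)
W=.021;h=.091
obs=[("scene",(-W,.016,h),S(345,145)),("scene",(-W,-.016,h),S(200,252)),("scene",(.016,-.02,.003),S(330,578)),
("scene",(.009,.031,.06),S(543,302)),("scene",(0,.023,.053),S(465,285)),("scene",(0,-.023,.053),S(252,442)),
("top",(W,.016,h),T(415,175)),("top",(W,-.016,h),T(570,240)),("top",(-W,-.016,h),T(490,437)),("top",(.009,.031,.06),T(300,200)),
("top",(0,.023,.053),T(315,275)),("top",(0,-.023,.053),T(535,370))]
for d in("scene","top"):
    p,r=fit([o for o in obs if o[0]==d],[.5,-.2,0]);print(d,p,np.degrees(p[2]))
p,r=fit(obs,[.5,-.2,0]);print("clip",p,"deg",np.degrees(p[2]));print(r)
# needed tool yaw: tool y along clip x
o=arm.observe();M=R.from_rotvec(o["ee_rot"]).as_matrix()
cx=np.array([np.cos(p[2]),np.sin(p[2]),0])
t=np.array([p[0],p[1],.075+.159])
print("cx in tool",M.T@cx,"shift mm",1e3*M.T@(t-o["position"]))
E
```

```text
scene [ 0.5436 -0.1832 -0.5003] -28.66263738654943
top [ 0.5459 -0.1845 -0.4505] -25.81009189051517
clip [ 0.5446 -0.1838 -0.4795] deg -27.473343686147746
[[ 1.0066 -0.1508]
 [-0.3394  0.2912]
 [ 1.0374  2.3862]
 [-0.3198 -0.8627]
 [ 0.661   1.0526]
 [ 0.1652  1.1217]
 [ 0.0517 -0.7352]
 [ 0.5836  0.3919]
 [-1.3354  1.4903]
 [-0.2759  1.1502]
 [-0.3146  0.1848]
 [-0.1749  1.2698]]
cx in tool [ 0.7615  0.6482 -0.0011] shift mm [ 489.705  -323.5167  170.4075]
```

Clip fitted at (0.545, -0.184), yaw -27.5°, both views agreeing to about 2 mm. Rim middle at (0.549, 0.1485), yaw -8.7°. Now moving above the clip.

Emit:
{"name": "move_arm", "arguments": {
  "steps": [
    [45,-30,0,-0.08],
    [90,-59,5,-0.16],
    [135,-89,10,-0.24],
    [180,-119,20,-0.32],
    [225,-148,30,-0.4],
    [270,-178,40,-0.48],
    [315,-208,50,-0.56],
    [360,-237,60,-0.64],
    [405,-267,60,-0.72],
    [450,-297,60,-0.8],
    [490,-323.5,60,-0.866],
    [490,-323.5,60,-0.866],
    [490,-323.5,60,-0.866]
  ],
  "grip": 80
}}

```text
clock: 1.72
position: [0.5447, -0.1845, 0.3442]
ee_rot: [-2.685, -1.63, 0.002]
force: [-0.8, -1.1, -0.3]
width: 0.872
```

```bash
cat >> h.py <<'E'
def err(xyz,yaw):
    o=arm.observe();M=R.from_rotvec(o["ee_rot"]).as_matrix()
    c=M.T@np.array([np.cos(yaw),np.sin(yaw),0])
    print("t",o["clock"],"pos",o["position"],"F",o["force"],"w mm",o["width"]*91.8,"\nshift mm",1e3*M.T@(np.array(xyz)-o["position"]),"twist",np.arctan2(-c[0],c[1]),"tilt",M[:,2],"j",o["joints"])
E
python3 - <<'E'
from h import *
err([.5446,-.1838,.234],-.4795)
for n in("scene","top"):
    cv2.imwrite(f"pics/{n}1.png",arm.get_image(n)[:,:,::-1])
a=cv2.imread("pics/scene1.png")[150:350,200:400];cv2.imwrite("pics/s1c.png",cv2.resize(a,None,fx=3,fy=3,interpolation=2))
E
```

```text
t 1.725 pos [ 0.5447 -0.1845  0.3442] F [-0.7701 -1.1302 -0.3329] w mm 80.01200277584837 
shift mm [  0.6667  -0.2928 110.2388] twist 0.00013314096428358702 tilt [-0.0013 -0.0002 -1.    ] j [ 0.4815  0.4391 -0.3424  1.7508  0.1729  0.9825 -0.4067]
```

View pics/s1c.png

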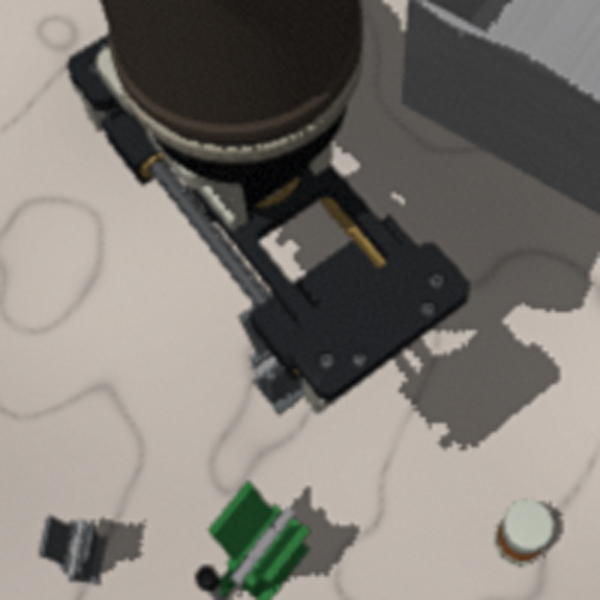

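Gripper is above the clip with its opening along the clip's x axis. Descending.

Emit:
{"name": "move_arm", "arguments": {
  "steps": [
    [0.5,0,50,0],
    [0.5,0,90,0],
    [0.5,0,110,0],
    [0.5,0,110,0]
  ]
}}

```text
clock: 2.33
position: [0.544, -0.1848, 0.2334]
ee_rot: [-2.685, -1.627, 0.004]
force: [0.1, -0.2, -0.2]
width: 0.871
```

Emit:
{"name": "move_arm", "arguments": {
  "steps": [
    [0,0,0,0],
    [0,0,0,0],
    [0,0,0,0],
    [0,0,0,0],
    [0,0,0,0],
    [0,0,0,0]
  ],
  "grip": 10,
  "grip_force": 30
}}

```text
clock: 3.08
position: [0.5455, -0.1838, 0.2355]
ee_rot: [2.684, 1.631, 0.0]
force: [-11.0, 5.0, 24.6]
width: 0.269
```

```bash
python3 - <<'E'
from h import *
im=arm.get_image("scene");err([.5446,-.1838,.234],-.4795)
cv2.imwrite("pics/s2c.png",cv2.resize(im[190:310,220:380,::-1],None,fx=5,fy=5,interpolation=2))
E
```

```text
t 3.125 pos [ 0.5447 -0.1832  0.2357] F [-12.6011   5.3893  26.3395] w mm 22.773715663129302 
shift mm [-0.5309  0.188   1.6792] twist 0.0004955556820197131 tilt [-0.0021  0.0003 -1.    ] j [ 0.4503  0.569  -0.3085  1.8524  0.2403  0.7585 -0.4673]
```

View pics/s2c.png

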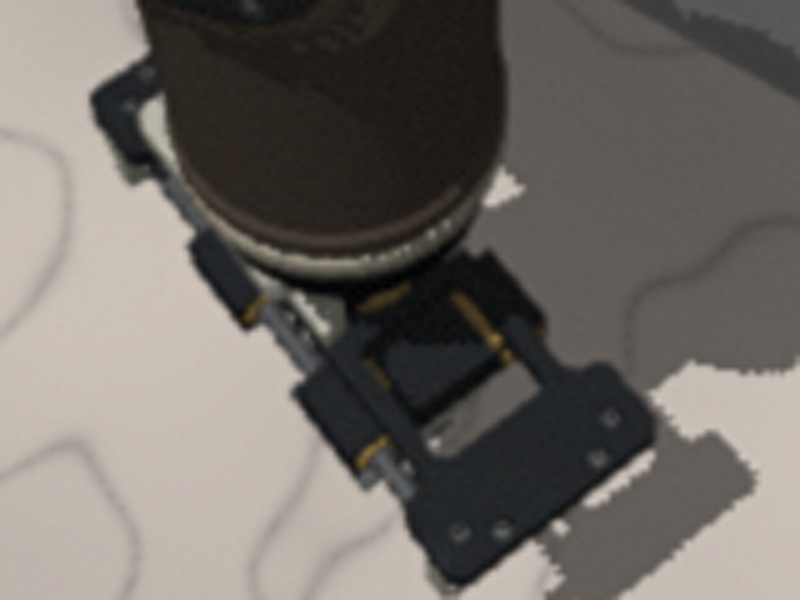

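The fingers are still closing (22.8 mm) and the clip is pushing up on them. Raising slightly to relieve it as they close.

Emit:
{"name": "move_arm", "arguments": {
  "steps": [
    [0,0,-2,0],
    [0,0,-4,0],
    [0,0,-4,0],
    [0,0,-4,0]
  ]
}}

```text
clock: 3.62
position: [0.5453, -0.1838, 0.2385]
ee_rot: [-2.685, -1.631, 0.0]
force: [1.1, 0.3, -1.7]
width: 0.176
```

Fully squeezed (16 mm) with the forces gone. Lifting.

Emit:
{"name": "move_arm", "arguments": {
  "steps": [
    [0,0,-20,0],
    [0,0,-60,0],
    [0,0,-100,0],
    [0,0,-140,0],
    [0,0,-160,0],
    [0,0,-160,0],
    [0,0,-160,0]
  ]
}}

```text
clock: 4.5
position: [0.5449, -0.1838, 0.3974]
ee_rot: [-2.684, -1.63, 0.002]
force: [0.5, -0.3, -1.5]
width: 0.179
```

```bash
python3 - <<'E'
from h import *
im=arm.get_image("scene");err([.5446,-.1838,.234],-.4795)
cv2.imwrite("pics/s3c.png",cv2.resize(im[150:330,200:440,::-1],None,fx=3.3,fy=3.3,interpolation=2))
im=arm.get_image("top")
cv2.imwrite("pics/t3c.png",cv2.resize(im[100:280,260:500,::-1],None,fx=3.3,fy=3.3,interpolation=2))
E
```

```text
t 4.55 pos [ 0.5449 -0.1838  0.3973] F [-0.2997  0.8058 -2.1318] w mm 16.3583108775252 
shift mm [ -0.0484   0.097  163.2506] twist 0.00036063255009536455 tilt [-0.0022  0.0005 -1.    ] j [ 0.4911  0.3896 -0.3541  1.684   0.1484  1.0968 -0.3859]
```

View pics/s3c.png

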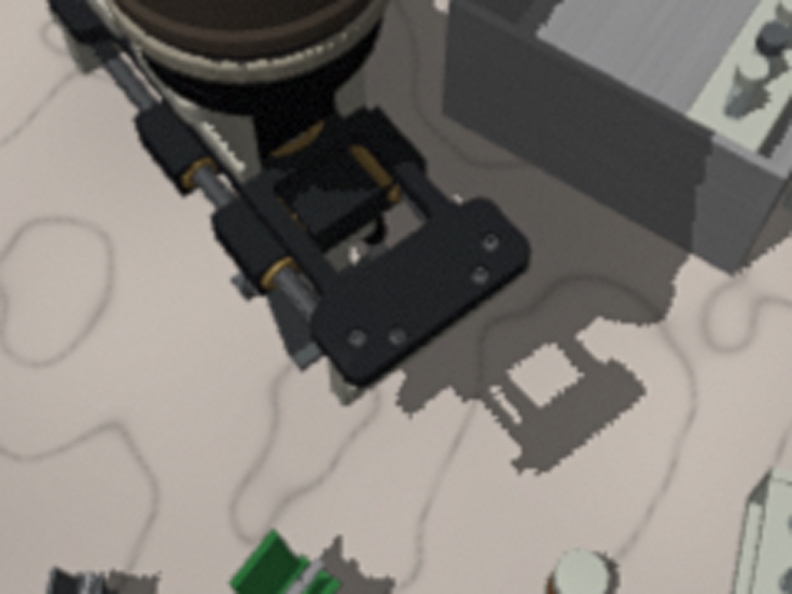

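View pics/t3c.png

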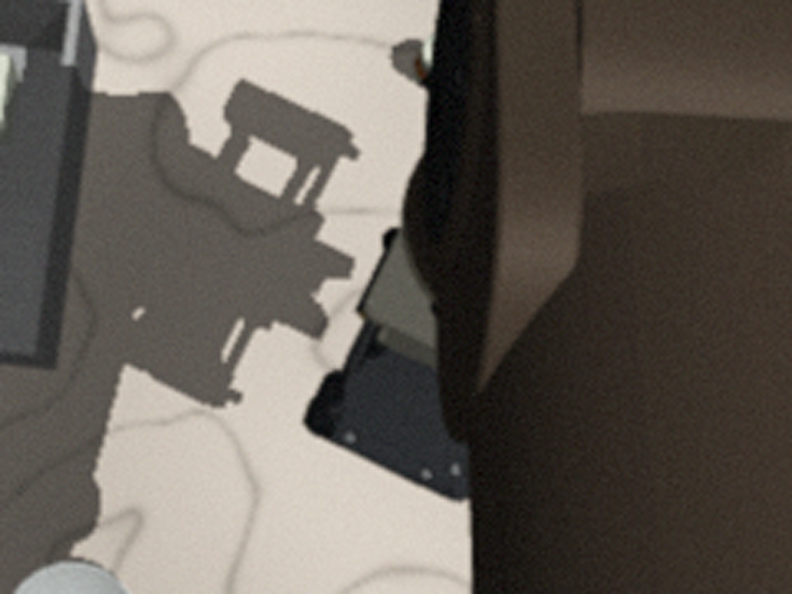

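Clip held (cap visible at crop (375,230)). Now over the rim.

```bash
python3 - <<'E'
from h import *
err([.549,.1485,.3973],-.151)
E
```

```text
t 4.6 pos [ 0.5449 -0.1838  0.3972] F [-0.466  -0.3179 -1.1921] w mm 16.154935436723544 
shift mm [ 296.7173 -149.568     0.132 ] twist -0.3281013639395476 tilt [-0.0023  0.0006 -1.    ] j [ 0.4911  0.3897 -0.3541  1.6839  0.1483  1.0969 -0.3859]
```

Emit:
{"name": "move_arm", "arguments": {
  "steps": [
    [15,-7,-10,-0.01],
    [50,-25,-20,-0.05],
    [90,-45,-20,-0.1],
    [130,-65,-20,-0.15],
    [170,-85,-20,-0.2],
    [210,-105,-20,-0.25],
    [250,-126,-20,-0.29],
    [280,-141,-20,-0.315],
    [292,-147,-20,-0.325],
    [296.5,-149.5,-20,-0.328],
    [296.5,-149.5,-20,-0.328],
    [296.5,-149.5,-20,-0.328]
  ]
}}

```text
clock: 6.1
position: [0.5495, 0.1469, 0.4187]
ee_rot: [2.384, 2.045, -0.001]
force: [-0.5, 0.0, -0.6]
width: 0.176
```

```bash
python3 - <<'E'
from h import *
im=arm.get_image("scene");err([.549,.1485,.321],-.151)
cv2.imwrite("pics/s4.png",im[:,:,::-1])
cv2.imwrite("pics/s4c.png",cv2.resize(im[50:230,290:530,::-1],None,fx=3.3,fy=3.3,interpolation=2))
im=arm.get_image("top")
cv2.imwrite("pics/t4.png",im[:,:,::-1])
cv2.imwrite("pics/t4c.png",cv2.resize(im[70:250,110:350,::-1],None,fx=3.3,fy=3.3,interpolation=2))
E
```

```text
t 6.15 pos [0.5495 0.147  0.4187] F [-0.593  -0.2738 -1.5592] w mm 16.12065051487306 
shift mm [ 1.4393 -0.7749 97.6939] twist -0.0021683158531930285 tilt [ 0.     -0.0006 -1.    ] j [ 0.0317  0.3877 -0.5303  1.6596  0.2115  1.152  -0.706 ]
```

View pics/s4c.png

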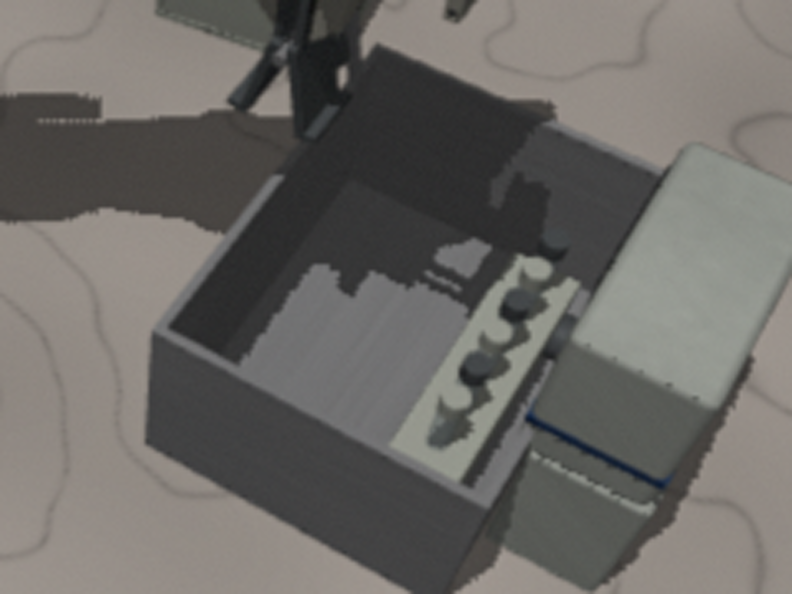

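View pics/t4c.png

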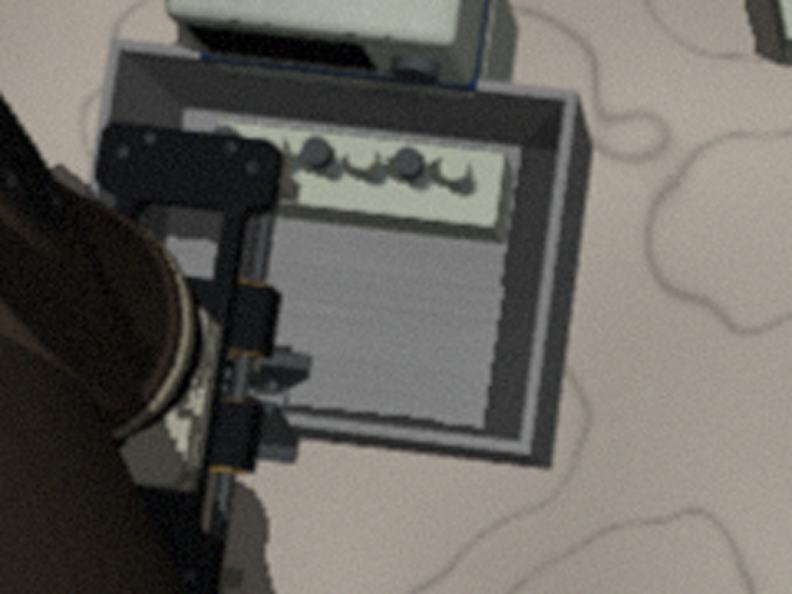

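```bash
python3 - <<'E'
from h import *
o=arm.observe();p=[o["position"][0],o["position"][1],-.149]
b=o["position"][2]-.234;print("bottom",b)
for n,x,y,w,h in(("scene",340,40,80,60),("top",170,160,80,60)):
    im=cv2.imread("pics/%s4.png"%n[0])
    c=cv2.resize(im[y:y+h,x:x+w],None,fx=10,fy=10,interpolation=2)
    c=cv2.convertScaleAbs(c,alpha=1.6,beta=20)
    L=[(s*.0145,t,b) for s in(-1,1) for t in(-.02,.02)]
    for q,col in((proj(n,pose(p,L)),(0,255,0)),(proj(n,pose([.549,.1485,-.151],[(0,-.06,.12),(0,-.03,.12),(0,0,.12)])),(0,0,255)),(proj(n,pose([.549,.1485,-.151],[(-.003,-.05,.12),(.003,-.05,.12)])),(255,255,0))):
        for u in q: cv2.circle(c,tuple(int(v) for v in ((u-[x,y]+.5)*10)),4,col,-1)
    cv2.imwrite(f"pics/o4{n[0]}.png",c)
E
```

```text
bottom 0.1847113126858758
```

View pics/o4s.png

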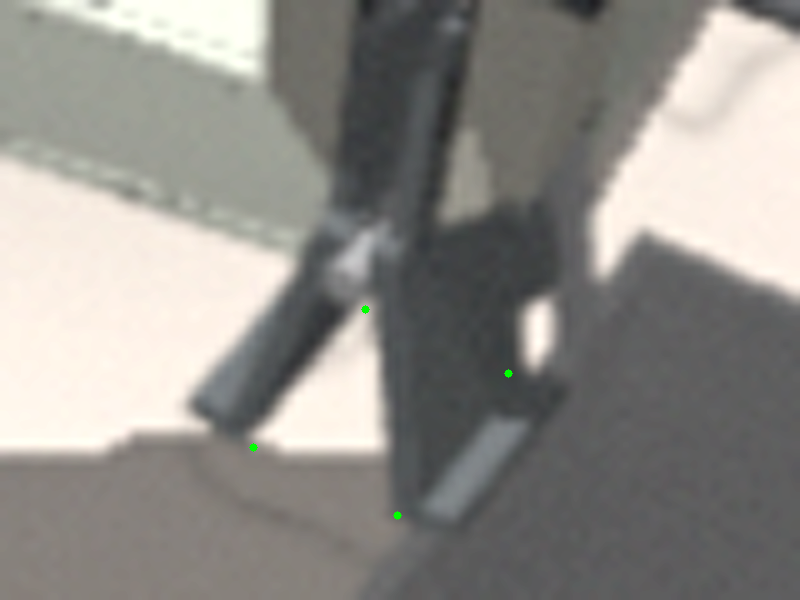

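View pics/o4t.png

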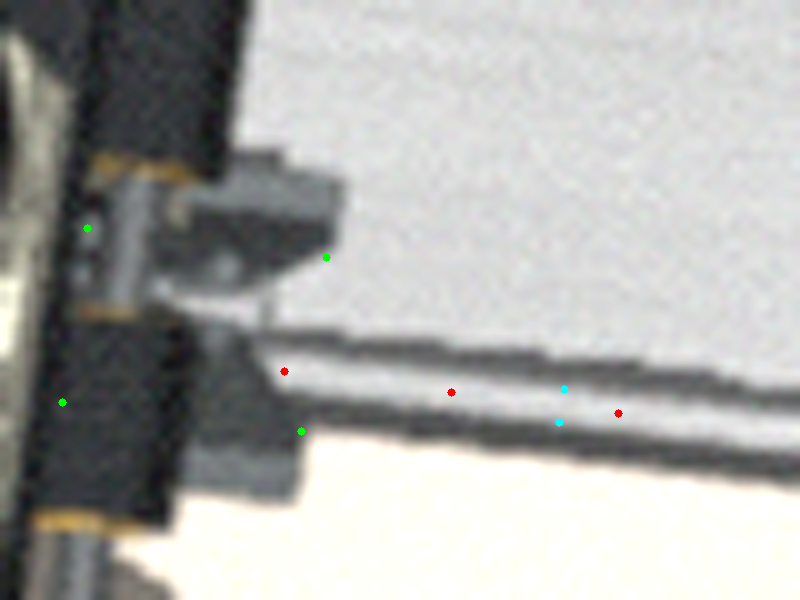

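The overlay matches: jaw tips sit where predicted, underside about 0.185 m, wall midway between the jaws. Lowering, slowing near the end.

Emit:
{"name": "move_arm", "arguments": {
  "steps": [
    [1,-0.5,20,0],
    [1,-0.5,45,0],
    [1,-0.5,65,0],
    [1,-0.5,80,0],
    [1,-0.5,90,0],
    [1,-0.5,96,0],
    [1,-0.5,97,0],
    [1,-0.5,97,0]
  ]
}}

```text
clock: 7.2
position: [0.5491, 0.1495, 0.3222]
ee_rot: [2.382, 2.047, 0.001]
force: [-0.8, -0.4, -1.0]
width: 0.18
```

```bash
python3 - <<'E'
from h import *
err([.549,.1485,.321],-.151)
for n,x,y,w,h in(("scene",340,40,80,60),("top",150,150,80,60)):
    im=arm.get_image(n)[:,:,::-1]
    c=cv2.resize(im[y:y+h,x:x+w],None,fx=10,fy=10,interpolation=2)
    cv2.imwrite(f"pics/o5{n[0]}.png",cv2.convertScaleAbs(c,alpha=1.6,beta=20))
E
```

```text
t 7.2 pos [0.5491 0.1495 0.3222] F [-0.7581 -0.3913 -1.0157] w mm 16.53135273892187 
shift mm [-0.9905  0.027   1.1576] twist -2.5978263106978947e-05 tilt [ 0.0007  0.0002 -1.    ] j [ 0.003   0.4806 -0.5048  1.7807  0.2785  0.9508 -0.7681]
```

View pics/o5s.png

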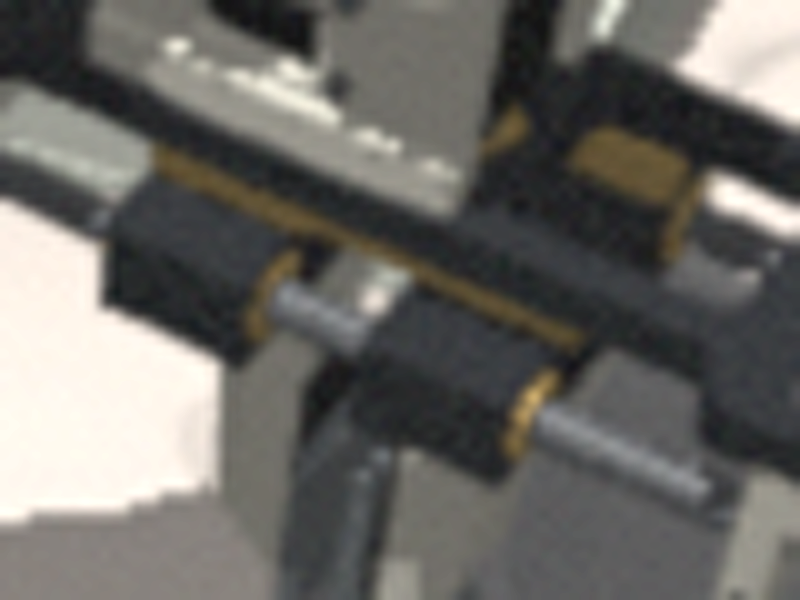

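View pics/o5t.png

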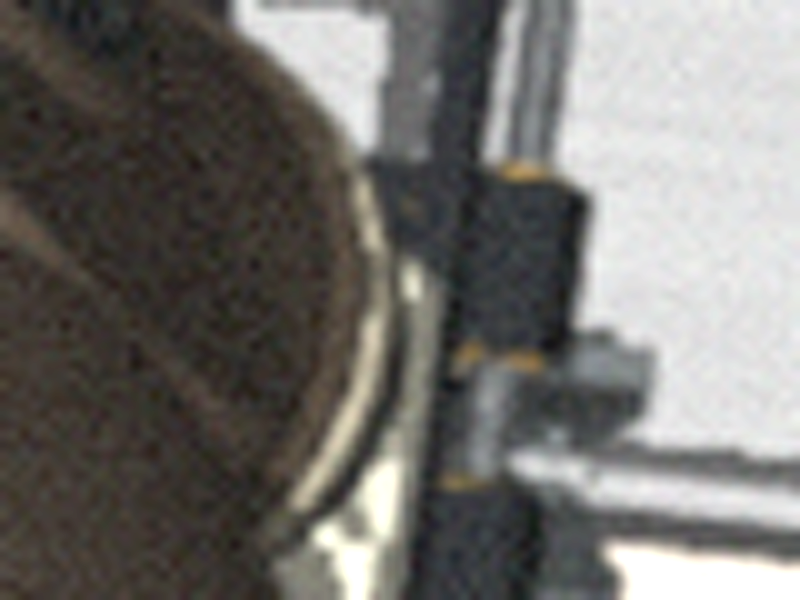

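No contact, jaws on both sides of the wall in the top crop. Releasing.

Emit:
{"name": "move_arm", "arguments": {
  "steps": [
    [0,0,0,0],
    [0,0,0,0],
    [0,0,0,0],
    [0,0,0,0],
    [0,0,0,0],
    [0,0,0,0]
  ],
  "grip": 75
}}

```text
clock: 8.05
position: [0.549, 0.1493, 0.3218]
ee_rot: [2.383, 2.047, 0.0]
force: [-0.7, -0.1, -1.1]
width: 0.778
```

Open and free of contact. Retreating straight up, then back toward the right to clear the view.

Emit:
{"name": "move_arm", "arguments": {
  "steps": [
    [0,0,-15,0],
    [0,0,-40,0],
    [0,0,-80,0],
    [0,0,-120,0],
    [-40,0,-130,0],
    [-90,0,-130,0],
    [-140,0,-130,0],
    [-190,0,-130,0],
    [-240,0,-130,0],
    [-290,0,-130,0],
    [-330,0,-130,0],
    [-350,0,-130,0],
    [-350,0,-130,0],
    [-350,0,-130,0]
  ]
}}

```text
clock: 9.8
position: [0.4966, -0.1953, 0.4523]
ee_rot: [2.381, 2.049, 0.001]
force: [0.5, 0.0, 0.7]
width: 0.816
```

```bash
python3 - <<'E'
from h import *
err([.549,.1485,.321],-.151)
for n,x,y,w,h in(("scene",320,50,100,75),("top",150,150,80,60)):
    im=arm.get_image(n)[:,:,::-1];cv2.imwrite(f"pics/{n}6.png",im)
    c=cv2.resize(im[y:y+h,x:x+w],None,fx=800/w,fy=800/w,interpolation=2)
    cv2.imwrite(f"pics/o6{n[0]}.png",cv2.convertScaleAbs(c,alpha=1.6,beta=20))
E
```

```text
t 9.8 pos [ 0.4966 -0.1953  0.4523] F [0.5379 0.0194 0.665 ] w mm 74.90828058563174 
shift mm [347.6802   0.5258 131.53  ] twist 0.0014093871137918913 tilt [ 0.0008  0.0005 -1.    ] j [ 0.5931  0.2823 -0.4057  1.699   0.1183  1.1839  0.0075]
```

View pics/o6s.png

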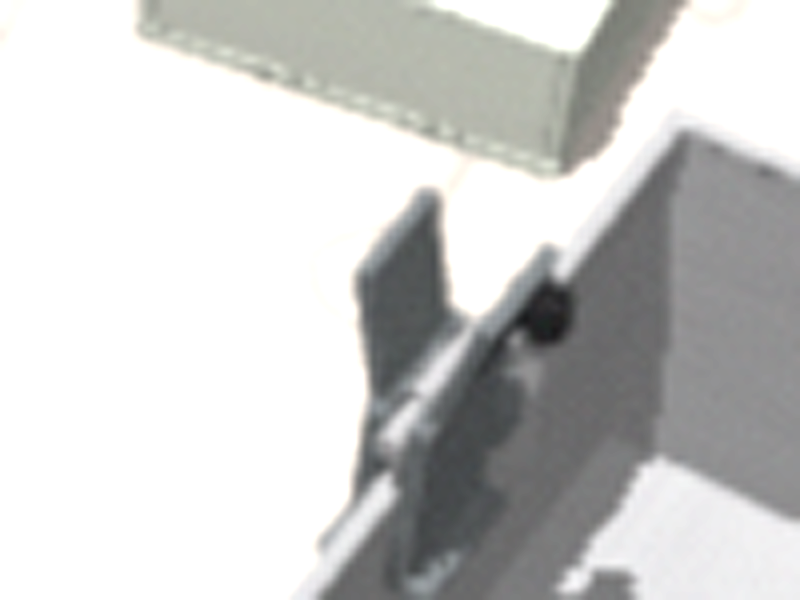

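View pics/o6t.png

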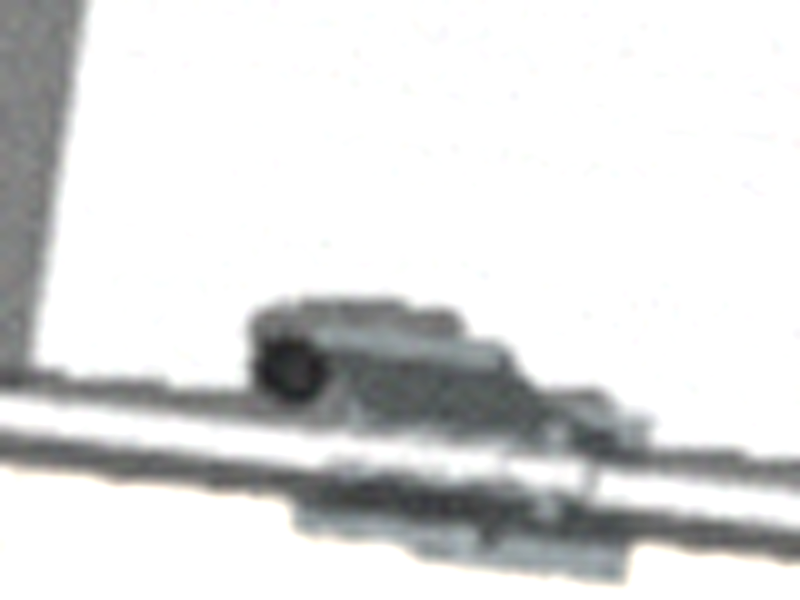

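View pics/scene6.png

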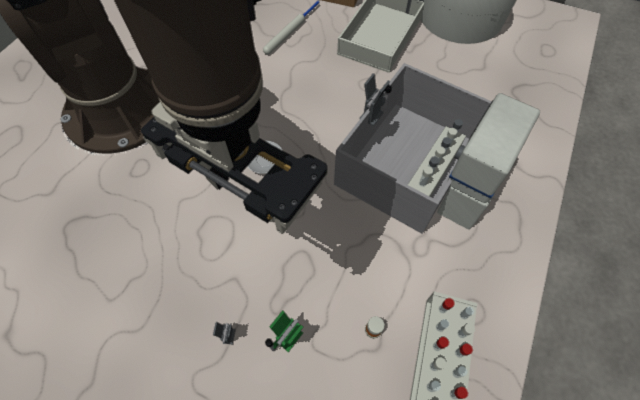

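The clip stands on the wall with the cap inside at scene (388,89); the small clip is still at (225,332). A quick numeric check of its pose follows.

```bash
python3 - <<'E'
from h import *
S=lambda X,Y:cp(320,50,8,X,Y);T=lambda X,Y:cp(150,150,10,X,Y)
def tri(a,b):
    f=lambda P:np.r_[proj("scene",P)[0]-a,proj("top",P)[0]-b]
    r=least_squares(f,[.55,.15,.15]);return r.x,f(r.x)
rim=np.array([.549,.1485,.12]);c,s=np.cos(-.151),np.sin(-.151);Rm=np.array([[c,s,0],[-s,c,0],[0,0,1]])
for n,a,b in(("cap",S(548,315),T(293,368)),("wing+x+y",S(548,250),T(325,338))):
    P,e=tri(a,b);print(n,"in rim mm",1e3*Rm@(P-rim),"res",e)
# -x wing edge in scene
for z in(.17,.18):print(z,[1e3*Rm@(onz("scene",S(*q),z)-rim) for q in((432,190),(360,272))])
E
```

```text
cap in rim mm [11.8787 29.2298 23.9418] res [ 0.1545 -0.0208  0.0667  0.1293]
wing+x+y in rim mm [14.5545 13.8714 59.0874] res [ 0.1771 -0.0238  0.0769  0.1496]
0.17 [array([-20.2516,  24.1946,  50.    ]), array([-21.1955,  -6.7881,  50.    ])]
0.18 [array([-16.0831,  14.6192,  60.    ]), array([-17.0099, -15.8016,  60.    ])]
```

```bash
python3 -c "
from cell import arm
print(arm.sign_off())"
```

```text
the job is handed in; nothing more can be done
None
```

I squeezed the large grey probe clip open, lifted it, carried it to the near wall of the bath and let it go there. I then backed the arm clear and handed the job in at about 10 s. No verdict was reported.

**Final pose of the clip:** the last pictures and triangulation show it at about the middle of the wall (y about -1 mm). It stands square to within a couple of degrees and looks upright, with one jaw on each side. Its underside is about 32 to 36 mm below the rim, as the two reference points differ by about 4 mm. The probe's cap is about 12 mm inside the wall's middle plane. I did not measure the probe tip itself.

**Other items:** the small clip and the green look-alike appear at the same pixels as at the start. The gripper was empty and read no contact force.

**What disagreed:**
- **Squeezing:** while I squeezed the clip on the table, it pushed up on the fingers with about 26 N. Raising the gripper 4 mm relieved this, and the clip then opened fully.
- **Rim position:** the two camera views of the rim differed by about 2 to 3 mm, well within the jaw clearance.

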